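Ready the water bath for filling from the swing tap

ROBOT

A 6-joint arm with a two-finger parallel gripper is mounted at the origin on the work surface. World frame = base frame: x ahead of the robot, y to its left, z up, the work surface at z = 0. Lengths are in mm, angles in rad, forces in N, time in s.
With the tool pointing down it reaches from about 425 to 950 mm from the base axis. Payload 3.5 kg.
Tool frame: the origin (TCP) lies midway between the tips of the shut fingers; the grasp point (between the pads) lies 19 mm behind it; z points along the fingers, y is the line along which they close (so a half turn about z gives the same grasp; the last joint's range is limited). The gripper opens to 85 mm and grips with 20 to 120 N. Pads are 22 mm wide; open, the fingers measure 114 mm over their backs; the gripper's body (76 mm by 85 mm) begins 54 mm behind the grasp point. The pads swing forward as they close: fully open they stand 13 mm farther back than shut.
Start: joints at [1.167, 0.286, 1.577, -0, 1.279, -0.15], TCP at [169.445, 653.371, 205.725] pointing down, gripper open.
Joint ranges: [-2.77, 2.77], [-0.9, 2.22], [0.21, 2.48], [-1.53, 4.67], [0.24, 2.81], [-2.84, 2.84]. Speed limits (rad/s): [2.79, 2.79, 3.14, 3.14, 3.14, 3.14].

INTERFACE

Orientations are given as [roll, pitch, yaw] about the fixed x, y, z axes, in that order (R = Rz(yaw) Ry(pitch) Rx(roll)).
In Python, from bench import state, get_image, calibration, sign_off, spot_in, spot_point gives the robot as it stands.
- The arm moves only by the shell command python3 -m jog 'ROWS' [FORCE]. ROWS is JSON, a list of rows, each an object of numbers: "jaw": the opening, from -1 (shut) to 1 (fully open); "tx", "ty", "tz": the shift along the tool's x, y, z normalised to -1 to 1, where 1 is 15 cm; "rx", "ry", "rz": the turn, a rotation vector about the tool's x, y, z normalised to -1 to 1, where 1 is pi rad. In form: [{"jaw": .., "tx": .., "ty": .., "tz": .., "rx": .., "ry": .., "rz": ..}, ...]. A call has exactly 10 rows; each row is the pose to reach, as a shift and turn from the pose commanded when the call began, along the tool's axes at that moment, turning the shorter way round; what a row does not reach only later rows make up. A row lasts 1/10 s, in which the tool goes at most 50 mm and 8.59 degrees, less where a joint would pass 70% of its speed; a pose out of reach is approached as far as the arm can. A call with a number of a shift or a turn outside -1 to 1 is refused whole. A call with a gripper value outside its range is refused whole. The fingers move at their own pace and stop on an object; FORCE is the grip in N (left out, the last holds). Time passes only in rows, so rows that repeat a pose let the fingers close, or fill a call up. It gives the time, the measured TCP pose, the force, the opening and the grip force at its end, in the units of the state.
- state(): the state, without advancing time (a new reading comes with each control period).
- get_image(name): name is "side" or "top"; returns the picture (384x512x3 uint8, red, green, blue); there is no depth.
- calibration(name): a dict with "vfov" (degrees; the focal length in pixels is half the picture's height over the tangent of half this angle, whatever the lens; pixels are square), "cx", "cy" (the principal point, pixels), "distortion" ([k1, k2, p1, p2, k3] as OpenCV has them; the pictures are not rectified), "view" (4x4, takes a point from world to camera coordinates). Camera axes: x right, y up, looking along -z (the intrinsics and any distortion apply to the point x, -y, -z); pixel columns grow to the right and rows downward; lengths in mm; the calibration is good to about 2 mm. A picture is of the moment at which its call begins. calibration takes no time and is no camera call.
- sign_off(): hands the job in; it is judged then, once.
Trained networks look in the newest picture that a camera, given by its name, has taken for a name from the list of things; names that differ only in an ending like _2 or _b are one class to them, and where a whole thing is asked for, a point or a joint stands for the part that bears it (a point fixed in the world has none). Each returns a list of dicts, best first, with "confidence" (0 to 1); they miss things now and then, are a little off and sometimes report something else, mostly with a low value. They report only what shows in the picture. A call takes as long as a camera call.
- spot_in(name, camera): "at" ([x, y, z] in mm, in world coordinates, good to about 4 mm: the middle of the surface that is visible of it).
- spot_point(name, camera): "at" ([x, y, z] in mm, in world coordinates, good to about 4 mm: a listed point, or the origin of a listed thing).
The state is a dict: "t": time; "joint_pos": joint angles; "joint_velocities": joint speeds; "effort": joint torques, N m; "tcp_pos": TCP position; "eef_rot": TCP orientation; "wrist_force": force on the tool from outside, world axes, zero at the start; "ft_torque": the same for the moment, N m; "grip_width": finger opening in mm; "finger_force": force on a finger pad.
Only numpy, scipy, OpenCV 4.12 (cv2) and the standard library are available. Lean on these libraries where they do the work, as an engineer would, in place of code of your own. Each camera call takes 0.05 s, during which the arm holds its last target. There are 200 camera calls.

TASK

Get the empty counter-top water bath ready to be filled: first swing the tap's spout right out from over the bath while the lid is still shut, then raise the lid to 60 degrees and leave it standing there. Next, with the spout still out of the way, turn the drain lever fully shut, square across its pipe, and only then swing the spout back so that its mouth is over the open well. Leave the lid at its angle, and leave the saucepan, the glass dish and the wooden spoon where they are.

Things in the scene. Friction and masses are not known exactly. Their poses are not given: they have to be found in the camera images.
- bath: Fixed stainless water bath; casing 370 (x) x 230 (y) x 160 mm high, origin under its centre, z up; black control end on its -x, towards the robot. In its top a well 325 (x) x 176 (y) mm, centred, rim at 160 mm, floor at 50 mm, shut by the lid. Lid hinge along the -y long side; drain pipe out of the -y side; the separate tap stands 225 to 245 mm to +y.
- spout_hinge (a point): On the tap's upright swivel axis at the height of the axis of the spout's tube (274 mm above the counter). The tap column is 42 mm thick and 235 mm high; the swivel head, 44 mm thick, tops out at 294 mm. A small on/off lever on the column's far side from the bath is off and is not used.
- spout_grip (a point): On the axis of the spout's level round steel tube (20 mm thick, 274 mm above the counter), 150 mm out from the swivel axis: a place to pinch it from above. The tube turns down at its end.
- spout_mouth (a point): Centre of the spout's mouth, 200 mm out from the swivel axis, 238 mm above the counter; the nozzle is 26 mm thick. When the spout is over the bath it hangs in the way of the rising lid.
- spout (a joint): Swing of the spout, rad: 0 = along -y of the tap, over the bath, within 0.15 of square to its long side; positive swings the end to the far side (+x), negative to the robot's side; range -1.8 to 1.8. Starts within 0.35 of 0. Stiff swivel (0.35 N m), stays where left. Past about 1.25 either way the whole spout is clear of the casing.
- lid (a joint): Opening of the lid, rad: 0 = shut and level, 1.047 = 60 degrees, stop at 1.92. The stiff hinge (1.2 N m) holds the lid (0.55 kg, give or take a quarter) at any angle; it takes about 10 N at the handle to raise it. The lid is a steel sheet 352 (along the hinge) x 200 mm.
- lid_hinge (a point): Middle of the lid's hinge axis, which runs along the bath's x, 98 mm to the -y side of the bath's centre, 166 mm above the counter.
- lid_handle (a point): Middle of the lid's handle: a round steel bar 12 mm thick, 120 mm long, parallel to the hinge, near the lid's free (+y) edge: 175 mm from the hinge axis and 46 mm above the hinge's plane (its axis 38 mm above the lid's top), on two posts. 212 mm above the counter when shut.
- lever_pivot (a point): On the upright axis of the drain's ball valve, at the height of the middle of its lever (91 mm above the counter). The axis stands 60 mm to -x and 235 mm to -y of the bath's centre. The pipe below it runs along the bath's y at 45 mm, 23 mm thick (valve body 38 mm thick).
- lever_end (a point): Middle of the drain lever's grip is 60 mm from the pivot; this point is 100 mm from the pivot, 5 mm short of the tip. The grip is a black bar 14 mm wide, 14 mm high and 80 mm long (from 25 to 105 mm out), 84 to 98 mm above the counter.
- drain_lever (a joint): Drain lever, rad: 0 = along the pipe, pointing away from the bath (open); it turns clockwise seen from above to its stop at 1.571 = square across the pipe, pointing to the bath's control end (-x) (shut). Starts between 0 and 0.25; 0.3 N m, stays where it is left.
- saucepan: Loose steel saucepan, 160 mm across, 90 mm high, with a long handle along its +x (to 240 mm from the centre); origin under its centre. Not to be moved.
- glass_dish: Loose square glass dish, 120 x 120 x 60 mm, empty but for a small steel spoon standing in it; origin under its centre. Not to be moved.
- wooden_spoon: Loose wooden spoon, 260 mm long, lying along its x; origin under its middle. Not to be moved.

How it is judged:
By the outcome, as a careful person would: the job done as asked, in the order asked, and still so for the second after the job is handed in, with the robot touching nothing.
It also fails if it takes over 72 s, if anything falls off the work surface, if the arm or the gripper's body presses on something with over 40 N, if the wrist force passes 120 N, or if a joint passes its speed limit or range.

## Working session

There is one attempt and no reset: what is moved stays moved. The work goes in short steps, Python scripts to look and compute and a shell command to move; the robot and the scene stay as the last step left them, time stands still between calls to the robot, and variables do not carry over. Pictures are saved under pics/ and viewed, at most 10 in all, crops included, and the job is handed in when it is done.

```bash
mkdir -p pics; ls; cat > h.py <<'E'
import numpy as np, cv2
from bench import *
from scipy.spatial.transform import Rotation as R
def save(n,f): cv2.imwrite(f'pics/{f}.png',cv2.cvtColor(get_image(n),cv2.COLOR_RGB2BGR))
def proj(n,p):
    c=calibration(n);V=np.array(c['view']);f=192/np.tan(np.radians(c['vfov'])/2)
    q=(V@np.c_[np.atleast_2d(p),np.ones(len(np.atleast_2d(p)))].T)[:3].T*[1,-1,-1]
    K=np.array([[f,0,c['cx']],[0,f,c['cy']],[0,0,1.]])
    return cv2.projectPoints(q,np.zeros(3),np.zeros(3),K,np.array(c['distortion'],float))[0][:,0]
def ray(n,uv):
    c=calibration(n);V=np.array(c['view']);f=192/np.tan(np.radians(c['vfov'])/2)
    K=np.array([[f,0,c['cx']],[0,f,c['cy']],[0,0,1.]])
    u=cv2.undistortPoints(np.array([[uv]],float),K,np.array(c['distortion'],float))[0,0]
    d=V[:3,:3].T@np.array([u[0],-u[1],-1]);o=-V[:3,:3].T@V[:3,3]
    return o,d/np.linalg.norm(d)
def atz(n,uv,z):
    o,d=ray(n,uv);return o+d*(z-o[2])/d[2]
E
python3 - <<'E'
from h import *
save('top','t0');save('side','s0')
for n in ['bath','spout_hinge','spout_grip','spout_mouth','lid_hinge','lid_handle','lever_pivot','lever_end','saucepan','glass_dish','wooden_spoon']:
    for c in ['top','side']:
        r=spot_point(n,c)
        print(n,c,[(np.round(x['at']).tolist(),round(x['confidence'],2)) for x in r[:2]])
s=state();print(s['t'],s['eef_rot'],s['tcp_pos'],s['grip_width'])
E
```

```text
pics
bath top []
bath side [([555.0, 12.0, -1.0], 0.62)]
spout_hinge top [([558.0, 236.0, 271.0], 0.56)]
spout_hinge side [([560.0, 242.0, 274.0], 0.73)]
spout_grip top [([544.0, 90.0, 271.0], 0.86)]
spout_grip side [([546.0, 91.0, 272.0], 0.79)]
spout_mouth top [([442.0, -309.0, 92.0], 0.73), ([546.0, 38.0, 239.0], 0.62)]
spout_mouth side [([541.0, 43.0, 239.0], 0.62)]
lid_hinge top [([538.0, -86.0, 166.0], 0.89), ([321.0, -424.0, -3.0], 0.3)]
lid_hinge side [([539.0, -77.0, 164.0], 0.78)]
lid_handle top [([559.0, 87.0, 212.0], 0.82)]
lid_handle side [([556.0, 91.0, 212.0], 0.69), ([541.0, -82.0, 164.0], 0.43)]
lever_pivot top [([464.0, -216.0, 91.0], 0.5)]
lever_pivot side [([466.0, -211.0, 91.0], 0.67)]
lever_end top [([440.0, -311.0, 95.0], 0.58)]
lever_end side [([441.0, -315.0, 90.0], 0.51)]
saucepan top [([672.0, -407.0, 3.0], 0.84), ([539.0, 40.0, 239.0], 0.15)]
saucepan side [([671.0, -410.0, 0.0], 0.59)]
glass_dish top [([363.0, 434.0, -3.0], 0.68)]
glass_dish side [([361.0, 432.0, -1.0], 0.86)]
wooden_spoon top [([320.0, -424.0, -3.0], 0.84)]
wooden_spoon side [([317.0, -426.0, 4.0], 0.55)]
1.2 [ 3.14158663e+00 -1.85846490e-05  2.88781045e+00] [169.44132837 653.38187333 205.74435803] 85.59172516470477
```

View pics/t0.png

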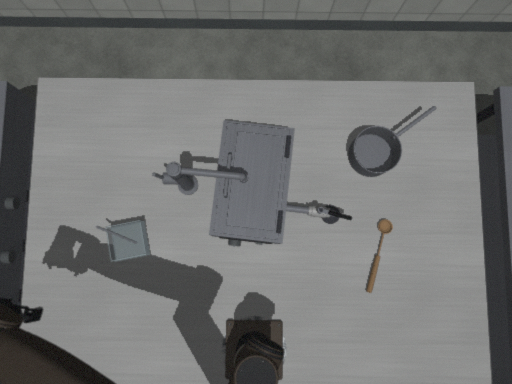

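View pics/s0.png

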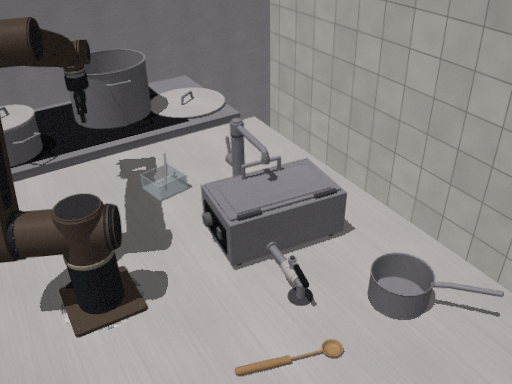

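Top view: the bath is centred near (252,180), the tap head is at (173,170) and the spout end at (245,176). The drain lever is at about (335,213), and the pan, dish and wooden spoon are well clear. The side view agrees. Next I'll fit the bath frame and check it by projecting it back into the pictures.

```bash
cat > fit.py <<'E'
from h import *
from scipy.optimize import least_squares
M={'bath':(0,0),'lid_hinge':(0,-98),'lid_handle':(0,77),'lever_pivot':(-60,-235)}
obs=[]
P={}
for n in list(M)+['spout_hinge','spout_grip','spout_mouth','lever_end']:
    for c in ['top','side']:
        get_image(c)
        r=[x for x in spot_point(n,c)]
        ref={'spout_mouth':(543,40)}.get(n)
        for x in r:
            if x['confidence']<.4: continue
            if n=='spout_mouth' and abs(x['at'][2]-238)>15: continue
            if n=='lid_handle' and x['at'][2]<190: continue
            P.setdefault(n,[]).append(np.array(x['at'])); break
def Rm(a): return np.array([[np.cos(a),-np.sin(a)],[np.sin(a),np.cos(a)]])
def f(p): return np.concatenate([(p[:2]+Rm(p[2])@M[n]-o[:2]) for n in M for o in P.get(n,[])])
s=least_squares(f,[549,15,-.11],loss='soft_l1',f_scale=4)
print(np.round(s.x,3),np.round(f(s.x)).tolist())
for n in P: print(n,np.round(P[n]).tolist(), 'bath', np.round(Rm(s.x[2]).T@(np.mean(P[n],0)[:2]-s.x[:2]),1))
# overlay
c,a=s.x[:2],s.x[2]
def W(x,y,z): return [*(c+Rm(a)@[x,y]),z]
for cam in ['top','side']:
    im=cv2.cvtColor(get_image(cam),cv2.COLOR_RGB2BGR)
    k=3 if cam=='top' else 2
    o=(200,100) if cam=='top' else (180,100)
    w,h=(170,130) if cam=='top' else (190,220)
    sc=4 if cam=='top' else 2.7
    im=cv2.resize(im[o[1]:o[1]+h,o[0]:o[0]+w],None,fx=sc,fy=sc,interpolation=cv2.INTER_CUBIC)
    for pts,col in [([(-176,102-0,168),(176,102,168),(176,-98,168),(-176,-98,168)],(0,0,255)),([(-60,77,212),(60,77,212)],(0,255,0)),([(-60,-235,98),(-165,-235,98)],(255,0,0))]:
        q=(proj(cam,[W(*p) for p in pts])-o+.5)*sc
        cv2.polylines(im,[q.astype(int)],len(pts)>2,col,1)
    cv2.imwrite(f'pics/ov_{cam}.png',im)
E
python3 fit.py
```

```text
[ 5.4947e+02  1.3420e+01 -1.0500e-01] [-1.0, 3.0, -0.0, 2.0, 1.0, -5.0, -2.0, 1.0, 3.0, -2.0, 0.0, 0.0, -1.0, -1.0]
bath [[550.0, 10.0, 2.0]] bath [ 1.1 -3.2]
lid_hinge [[539.0, -86.0, 163.0], [538.0, -79.0, 161.0]] bath [ -0.8 -96.5]
lid_handle [[560.0, 89.0, 212.0], [555.0, 92.0, 211.0]] bath [-0.3 77.1]
lever_pivot [[465.0, -214.0, 84.0], [466.0, -213.0, 92.0]] bath [ -59.6 -234.4]
spout_hinge [[558.0, 241.0, 272.0], [558.0, 244.0, 272.0]] bath [-15.2 228.6]
spout_grip [[547.0, 91.0, 270.0], [544.0, 89.0, 274.0]] bath [-12.2  75.8]
spout_mouth [[542.0, 39.0, 241.0], [543.0, 41.0, 238.0]] bath [-9.7 25.7]
lever_end [[440.0, -310.0, 90.0], [442.0, -314.0, 91.0]] bath [ -74.2 -335.4]
```

```bash
python3 -m jog '[{"jaw":-1,"tz":-0.3},{"jaw":-1,"tz":-0.6},{"jaw":-1,"tz":-1,"rz":-0.044},{"jaw":-1,"tz":-1,"ty":-0.3,"tx":-0.3,"rz":-0.044},{"jaw":-1,"tz":-1,"ty":-0.6,"tx":-0.6,"rz":-0.044},{"jaw":-1,"tz":-1,"ty":-0.9,"tx":-0.9,"rz":-0.044},{"jaw":-1,"tz":-1,"ty":-1,"tx":-1,"rz":-0.044},{"jaw":-1,"tz":-1,"ty":-1,"tx":-1,"rz":-0.044},{"jaw":-1,"tz":-1,"ty":-1,"tx":-1,"rz":-0.044},{"jaw":-1,"tz":-1,"ty":-1,"tx":-1,"rz":-0.044}]' 60
```

```text
$[0]: bad value
```

View pics/ov_top.png

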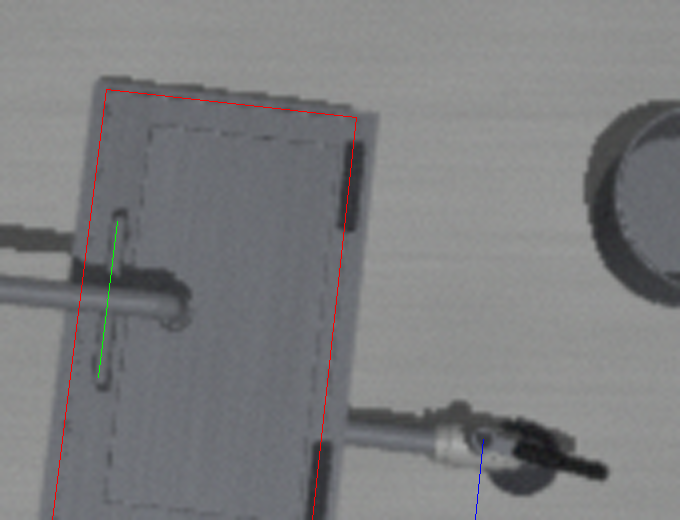

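```bash
python3 -m jog '[{"jaw":-1,"tx":0,"ty":0,"tz":-0.3,"rx":0,"ry":0,"rz":0},{"jaw":-1,"tx":0,"ty":0,"tz":-0.6,"rx":0,"ry":0,"rz":0},{"jaw":-1,"tx":0,"ty":0,"tz":-1,"rx":0,"ry":0,"rz":-0.047},{"jaw":-1,"tx":-0.3,"ty":-0.3,"tz":-1,"rx":0,"ry":0,"rz":-0.047},{"jaw":-1,"tx":-0.5,"ty":-0.5,"tz":-1,"rx":0,"ry":0,"rz":-0.047},{"jaw":-1,"tx":-0.7,"ty":-0.7,"tz":-1,"rx":0,"ry":0,"rz":-0.047},{"jaw":-1,"tx":-0.9,"ty":-0.9,"tz":-1,"rx":0,"ry":0,"rz":-0.047},{"jaw":-1,"tx":-1,"ty":-1,"tz":-1,"rx":0,"ry":0,"rz":-0.047},{"jaw":-1,"tx":-1,"ty":-1,"tz":-1,"rx":0,"ry":0,"rz":-0.047},{"jaw":-1,"tx":-1,"ty":-1,"tz":-1,"rx":0,"ry":0,"rz":-0.047}]' 60
```

```text
t: 3.9
tcp_pos: [277.0, 470.6, 356.0]
eef_rot: [3.141, -0.0, 3.035]
wrist_force: [-0.0, 0.7, -0.0]
grip_width: 0.1
finger_force: 0.0
```

The fitted frame lies on the lid edges, and the handle is within about 3 mm of its line, at (112,300) in the crop. Next I'll move to beside the spout on the robot's side.

```bash
python3 -m jog '[{"jaw":-1,"tx":-0.1,"ty":-0.15,"tz":0,"rx":0,"ry":0,"rz":0},{"jaw":-1,"tx":-0.25,"ty":-0.35,"tz":0,"rx":0,"ry":0,"rz":0},{"jaw":-1,"tx":-0.4,"ty":-0.55,"tz":0,"rx":0,"ry":0,"rz":0},{"jaw":-1,"tx":-0.55,"ty":-0.75,"tz":0,"rx":0,"ry":0,"rz":0},{"jaw":-1,"tx":-0.7,"ty":-0.95,"tz":0,"rx":0,"ry":0,"rz":0},{"jaw":-1,"tx":-0.8,"ty":-1,"tz":0,"rx":0,"ry":0,"rz":0},{"jaw":-1,"tx":-0.8,"ty":-1,"tz":0,"rx":0,"ry":0,"rz":0},{"jaw":-1,"tx":-0.8,"ty":-1,"tz":0,"rx":0,"ry":0,"rz":0},{"jaw":-1,"tx":-0.8,"ty":-1,"tz":0,"rx":0,"ry":0,"rz":0},{"jaw":-1,"tx":-0.8,"ty":-1,"tz":0,"rx":0,"ry":0,"rz":0}]' && python3 -m jog '[{"jaw":-1,"tx":-0.1,"ty":-0.25,"tz":0,"rx":0,"ry":0,"rz":0},{"jaw":-1,"tx":-0.2,"ty":-0.5,"tz":0,"rx":0,"ry":0,"rz":0},{"jaw":-1,"tx":-0.4,"ty":-0.8,"tz":0,"rx":0,"ry":0,"rz":0},{"jaw":-1,"tx":-0.6,"ty":-1,"tz":0,"rx":0,"ry":0,"rz":0},{"jaw":-1,"tx":-0.75,"ty":-1,"tz":0.15,"rx":0,"ry":0,"rz":0},{"jaw":-1,"tx":-0.75,"ty":-1,"tz":0.4,"rx":0,"ry":0,"rz":0},{"jaw":-1,"tx":-0.75,"ty":-1,"tz":0.65,"rx":0,"ry":0,"rz":0},{"jaw":-1,"tx":-0.75,"ty":-1,"tz":0.67,"rx":0,"ry":0,"rz":0},{"jaw":-1,"tx":-0.75,"ty":-1,"tz":0.67,"rx":0,"ry":0,"rz":0},{"jaw":-1,"tx":-0.75,"ty":-1,"tz":0.67,"rx":0,"ry":0,"rz":0}]'
```

```text
t: 4.9
tcp_pos: [379.7, 309.7, 355.7]
eef_rot: [3.141, -0.0, 3.037]
wrist_force: [-1.1, -0.3, -0.4]
grip_width: -0.0
finger_force: 0.0
t: 5.9
tcp_pos: [477.5, 148.2, 257.9]
eef_rot: [3.141, 0.004, 3.036]
wrist_force: [0.5, 0.0, -0.1]
grip_width: -0.1
finger_force: 0.0
```

```bash
python3 -m jog '[{"jaw":-1,"tx":-0.1,"ty":-0.1,"tz":0,"rx":0,"ry":0,"rz":0},{"jaw":-1,"tx":-0.17,"ty":-0.18,"tz":0,"rx":0,"ry":0,"rz":0},{"jaw":-1,"tx":-0.25,"ty":-0.18,"tz":0,"rx":0,"ry":0,"rz":0},{"jaw":-1,"tx":-0.33,"ty":-0.18,"tz":0,"rx":0,"ry":0,"rz":0},{"jaw":-1,"tx":-0.43,"ty":-0.19,"tz":0,"rx":0,"ry":0,"rz":0},{"jaw":-1,"tx":-0.54,"ty":-0.19,"tz":0,"rx":0,"ry":0,"rz":0},{"jaw":-1,"tx":-0.65,"ty":-0.17,"tz":0,"rx":0,"ry":0,"rz":0},{"jaw":-1,"tx":-0.75,"ty":-0.14,"tz":0,"rx":0,"ry":0,"rz":0},{"jaw":-1,"tx":-0.85,"ty":-0.09,"tz":0,"rx":0,"ry":0,"rz":0},{"jaw":-1,"tx":-0.95,"ty":-0.05,"tz":0,"rx":0,"ry":0,"rz":0}]'
python3 - <<'E'
from h import *
for n in ['spout_grip','spout_mouth']:
    for c in ['top','side']:
        get_image(c);print(n,[(np.round(x['at']).tolist(),round(x['confidence'],2)) for x in spot_point(n,c)[:2]])
E
```

```text
t: 6.9
tcp_pos: [617.6, 126.5, 256.3]
eef_rot: [3.14, -0.003, 3.036]
wrist_force: [-6.2, 1.8, 4.7]
grip_width: -0.1
finger_force: 3.0
spout_grip []
spout_grip [([644.0, 117.0, 274.0], 0.85)]
spout_mouth [([674.0, 72.0, 239.0], 0.62)]
spout_mouth [([675.0, 75.0, 235.0], 0.66)]
```

```bash
python3 -m jog '[{"jaw":-1,"tx":-0.08,"ty":0.07,"tz":0,"rx":0,"ry":0,"rz":0},{"jaw":-1,"tx":-0.17,"ty":0.15,"tz":0,"rx":0,"ry":0,"rz":0},{"jaw":-1,"tx":-0.23,"ty":0.23,"tz":0,"rx":0,"ry":0,"rz":0},{"jaw":-1,"tx":-0.29,"ty":0.32,"tz":0,"rx":0,"ry":0,"rz":0},{"jaw":-1,"tx":-0.33,"ty":0.43,"tz":0,"rx":0,"ry":0,"rz":0},{"jaw":-1,"tx":-0.37,"ty":0.53,"tz":0,"rx":0,"ry":0,"rz":0},{"jaw":-1,"tx":-0.38,"ty":0.57,"tz":0,"rx":0,"ry":0,"rz":0},{"jaw":-1,"tx":-0.38,"ty":0.57,"tz":0,"rx":0,"ry":0,"rz":0},{"jaw":-1,"tx":-0.38,"ty":0.4,"tz":0,"rx":0,"ry":0,"rz":0},{"jaw":-1,"tx":-0.38,"ty":0.2,"tz":-0.1,"rx":0,"ry":0,"rz":0}]'
python3 - <<'E'
from h import *
for n in ['spout_hinge','spout_grip','spout_mouth','lid_handle']:
    for c in ['top','side']:
        get_image(c);print(n,[(np.round(x['at']).tolist(),round(x['confidence'],2)) for x in spot_point(n,c)[:2]])
print(state()['tcp_pos'])
E
```

```text
t: 8.3
tcp_pos: [675.4, 148.8, 266.5]
eef_rot: [-3.141, -0.005, 3.037]
wrist_force: [0.2, 0.2, 0.1]
grip_width: 0.2
finger_force: 0.0
spout_hinge [([559.0, 240.0, 272.0], 0.6)]
spout_hinge [([561.0, 243.0, 273.0], 0.92)]
spout_grip []
spout_grip [([706.0, 216.0, 274.0], 0.62), ([757.0, 208.0, 236.0], 0.4)]
spout_mouth [([556.0, 238.0, 270.0], 0.55)]
spout_mouth [([756.0, 210.0, 239.0], 0.93)]
lid_handle [([558.0, 89.0, 213.0], 0.75)]
lid_handle [([559.0, 90.0, 211.0], 0.75)]
[677.15219426 149.001223   270.13655347]
```

```bash
python3 -m jog '[{"jaw":-1,"tx":0.1,"ty":-0.15,"tz":-0.1,"rx":0,"ry":0,"rz":0},{"jaw":1,"tx":0.3,"ty":-0.3,"tz":-0.1,"rx":0,"ry":0,"rz":0},{"jaw":1,"tx":0.5,"ty":-0.45,"tz":-0.1,"rx":0,"ry":0,"rz":0},{"jaw":1,"tx":0.75,"ty":-0.49,"tz":-0.1,"rx":0,"ry":0,"rz":0},{"jaw":1,"tx":0.75,"ty":-0.49,"tz":-0.1,"rx":0,"ry":0,"rz":0},{"jaw":1,"tx":0.75,"ty":-0.49,"tz":0.1,"rx":0,"ry":0,"rz":0},{"jaw":1,"tx":0.75,"ty":-0.49,"tz":0.3,"rx":0,"ry":0,"rz":0},{"jaw":1,"tx":0.75,"ty":-0.49,"tz":0.4,"rx":0,"ry":0,"rz":0},{"jaw":1,"tx":0.75,"ty":-0.49,"tz":0.48,"rx":0,"ry":0,"rz":0},{"jaw":1,"tx":0.75,"ty":-0.49,"tz":0.48,"rx":0,"ry":0,"rz":0}]' 80
python3 - <<'E'
from h import *
save('side','s1'); s=state();print(s['tcp_pos'],s['eef_rot'])
E
```

```text
t: 10.1
tcp_pos: [557.0, 87.7, 196.6]
eef_rot: [-3.141, -0.003, 3.036]
wrist_force: [0.2, -1.6, -0.4]
grip_width: 85.5
finger_force: 0.0
[557.7928483   87.71337354 198.11300408] [-3.14156308e+00 -5.01118435e-04  3.03561639e+00]
```

View pics/s1.png

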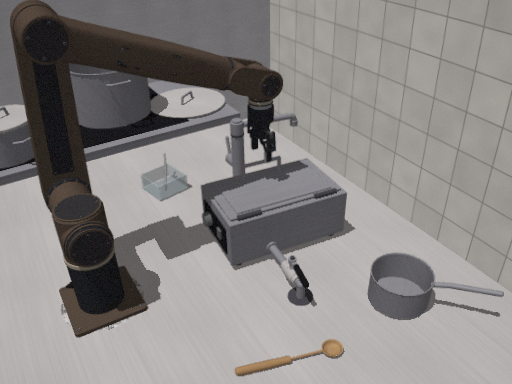

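The spout points to +x, with its mouth at (297,121), and the fingers straddle the handle near (265,155). Closing on it.

```bash
python3 -m jog '[{"jaw":-1,"tx":0,"ty":0,"tz":0.02,"rx":0,"ry":0,"rz":0},{"jaw":-1,"tx":0,"ty":0,"tz":0.02,"rx":0,"ry":0,"rz":0},{"jaw":-1,"tx":0,"ty":0,"tz":0.02,"rx":0,"ry":0,"rz":0},{"jaw":-1,"tx":0,"ty":0,"tz":0.02,"rx":0,"ry":0,"rz":0},{"jaw":-1,"tx":0,"ty":0,"tz":0.02,"rx":0,"ry":0,"rz":0},{"jaw":-1,"tx":0,"ty":0,"tz":0.02,"rx":0,"ry":0,"rz":0},{"jaw":-1,"tx":0,"ty":0,"tz":0.02,"rx":0,"ry":0,"rz":0},{"jaw":-1,"tx":0,"ty":0,"tz":0.02,"rx":0,"ry":0,"rz":0},{"jaw":-1,"tx":0,"ty":0,"tz":0.02,"rx":0,"ry":0,"rz":0},{"jaw":-1,"tx":0,"ty":0,"tz":0.02,"rx":0,"ry":0,"rz":0}]' 50
```

```text
t: 11.15
tcp_pos: [557.5, 87.6, 195.2]
eef_rot: [-3.142, -0.0, 3.035]
wrist_force: [0.3, -0.1, -0.3]
grip_width: 0.2
finger_force: 0.0
```

```bash
python3 - <<'E'
from h import *
a=cv2.cvtColor(get_image('side'),cv2.COLOR_RGB2BGR);b=cv2.cvtColor(get_image('top'),cv2.COLOR_RGB2BGR)
A=cv2.resize(a[90:240,190:350],None,fx=2.5,fy=4*.625,interpolation=cv2.INTER_CUBIC)
B=cv2.resize(b[100:250,180:340],None,fx=2.5,fy=2.5,interpolation=cv2.INTER_CUBIC)
cv2.imwrite('pics/c2.png',np.hstack([A,B]))
s=state();print(s['tcp_pos'],s['grip_width'],s['finger_force'],proj('side',[s['tcp_pos'],[558,89,212]]),proj('top',[s['tcp_pos'],[558,89,212]]))
E
```

```text
[557.47181277  87.64419626 195.19090356] -0.2908356793355727 0.0 [[261.20584497 166.8269582 ]
 [261.05757997 161.77460483]] [[227.58884559 175.29800781]
 [226.87859482 174.11133653]]
```

View pics/c2.png

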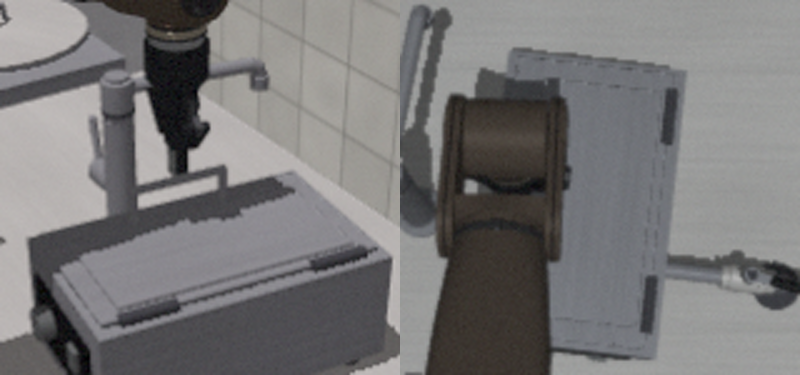

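The finger tips end at or behind the bar at crop (178,175), and the grip reads empty. I'll zoom in with the contrast stretched.

```bash
python3 - <<'E'
from h import *
a=get_image('side')[140:185,232:292].astype(float)
a=np.clip((a/255)**.5*320-40,0,255).astype(np.uint8)
a=cv2.resize(a,None,fx=12,fy=12,interpolation=cv2.INTER_NEAREST)
for p,col in [(state()['tcp_pos'],(255,0,0)),([558,88,212],(0,255,0)),([557.5,87.6,240],(0,0,255))]:
    q=((proj('side',[p])[0]-[232,140]+.5)*12).astype(int);cv2.circle(a,tuple(int(v) for v in q),5,col,1)
cv2.imwrite('pics/z3.png',a[...,::-1])
E
```

```text
(no output)
```

View pics/z3.png

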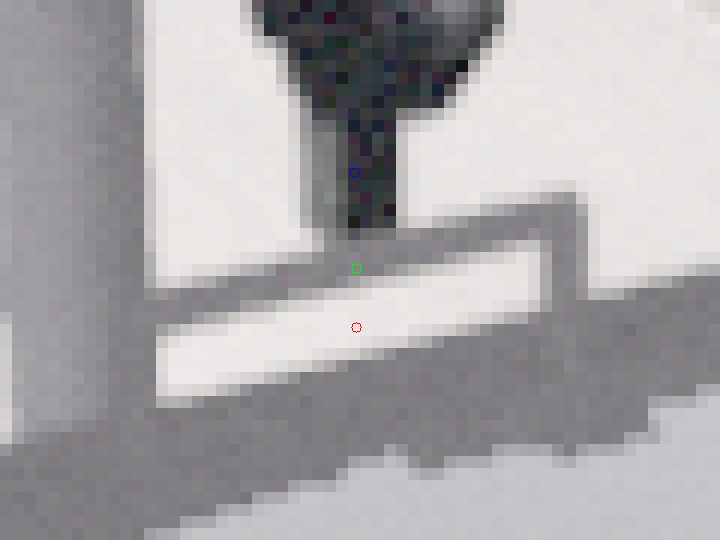

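The shut tips are at pixel (261,160), just above the bar, which is about 26 mm higher than the reported TCP. In xy the spout push matched the prediction, so the error is in z. I'll open, go down about 20 mm more and close again, watching the force.

```bash
python3 -m jog '[{"jaw":1,"tx":0,"ty":0,"tz":0,"rx":0,"ry":0,"rz":0},{"jaw":1,"tx":0,"ty":0,"tz":0,"rx":0,"ry":0,"rz":0},{"jaw":1,"tx":0,"ty":0,"tz":0,"rx":0,"ry":0,"rz":0},{"jaw":1,"tx":0,"ty":0,"tz":0,"rx":0,"ry":0,"rz":0},{"jaw":1,"tx":0,"ty":0,"tz":0.05,"rx":0,"ry":0,"rz":0},{"jaw":1,"tx":0,"ty":0,"tz":0.1,"rx":0,"ry":0,"rz":0},{"jaw":1,"tx":0,"ty":0,"tz":0.14,"rx":0,"ry":0,"rz":0},{"jaw":1,"tx":0,"ty":0,"tz":0.14,"rx":0,"ry":0,"rz":0},{"jaw":1,"tx":0,"ty":0,"tz":0.14,"rx":0,"ry":0,"rz":0},{"jaw":1,"tx":0,"ty":0,"tz":0.14,"rx":0,"ry":0,"rz":0}]' 50 
python3 - <<'E'
from h import *
s=state();print(s['tcp_pos'],s['wrist_force'])
save('side','tmp')
E
python3 -m jog '[{"jaw":-1,"tx":0,"ty":0,"tz":0,"rx":0,"ry":0,"rz":0},{"jaw":-1,"tx":0,"ty":0,"tz":0,"rx":0,"ry":0,"rz":0},{"jaw":-1,"tx":0,"ty":0,"tz":0,"rx":0,"ry":0,"rz":0},{"jaw":-1,"tx":0,"ty":0,"tz":0,"rx":0,"ry":0,"rz":0},{"jaw":-1,"tx":0,"ty":0,"tz":0,"rx":0,"ry":0,"rz":0},{"jaw":-1,"tx":0,"ty":0,"tz":0,"rx":0,"ry":0,"rz":0},{"jaw":-1,"tx":0,"ty":0,"tz":0,"rx":0,"ry":0,"rz":0},{"jaw":-1,"tx":0,"ty":0,"tz":0,"rx":0,"ry":0,"rz":0},{"jaw":-1,"tx":0,"ty":0,"tz":0,"rx":0,"ry":0,"rz":0},{"jaw":-1,"tx":0,"ty":0,"tz":0,"rx":0,"ry":0,"rz":0}]' 50
python3 - <<'E'
from h import *
a=get_image('side')[140:185,232:292].astype(float)
a=np.clip((a/255)**.5*320-40,0,255).astype(np.uint8)
cv2.imwrite('pics/z4.png',cv2.resize(a,None,fx=12,fy=12,interpolation=cv2.INTER_NEAREST)[...,::-1])
E
```

```text
t: 12.3
tcp_pos: [557.7, 87.6, 174.5]
eef_rot: [3.142, 0.001, 3.035]
wrist_force: [0.1, -0.5, 0.4]
grip_width: 85.7
finger_force: 0.0
[557.73012315  87.63070914 174.49453187] [ 0.08153041 -0.50124469  0.40066774]
t: 13.35
tcp_pos: [557.7, 89.1, 174.4]
eef_rot: [3.138, 0.0, 3.035]
wrist_force: [1.1, 5.6, 0.9]
grip_width: 10.2
finger_force: 48.7
```

```bash
python3 -m jog '[{"jaw":0,"tx":0,"ty":0.01,"tz":0,"rx":0,"ry":0,"rz":0},{"jaw":0,"tx":0,"ty":0.01,"tz":0,"rx":0,"ry":0,"rz":0},{"jaw":0,"tx":0,"ty":0.01,"tz":0.06,"rx":0,"ry":0,"rz":0},{"jaw":0,"tx":0,"ty":0.01,"tz":0.06,"rx":0,"ry":0,"rz":0},{"jaw":-1,"tx":0,"ty":0.01,"tz":0.06,"rx":0,"ry":0,"rz":0},{"jaw":-1,"tx":0,"ty":0.01,"tz":0.06,"rx":0,"ry":0,"rz":0},{"jaw":-1,"tx":0,"ty":0.01,"tz":0.06,"rx":0,"ry":0,"rz":0},{"jaw":-1,"tx":0,"ty":0.01,"tz":0.06,"rx":0,"ry":0,"rz":0},{"jaw":-1,"tx":0,"ty":0.01,"tz":0.06,"rx":0,"ry":0,"rz":0},{"jaw":-1,"tx":0,"ty":0.01,"tz":0.06,"rx":0,"ry":0,"rz":0}]' 50
python3 - <<'E'
from h import *
a=get_image('side')[140:185,232:292].astype(float)
a=np.clip((a/255)**.5*320-40,0,255).astype(np.uint8)
cv2.imwrite('pics/z5.png',cv2.resize(a,None,fx=12,fy=12,interpolation=cv2.INTER_NEAREST)[...,::-1])
E
```

```text
t: 14.4
tcp_pos: [557.7, 89.1, 165.3]
eef_rot: [-3.142, 0.0, 3.035]
wrist_force: [-0.7, 0.3, 0.3]
grip_width: 10.5
finger_force: 48.7
```

View pics/z5.png

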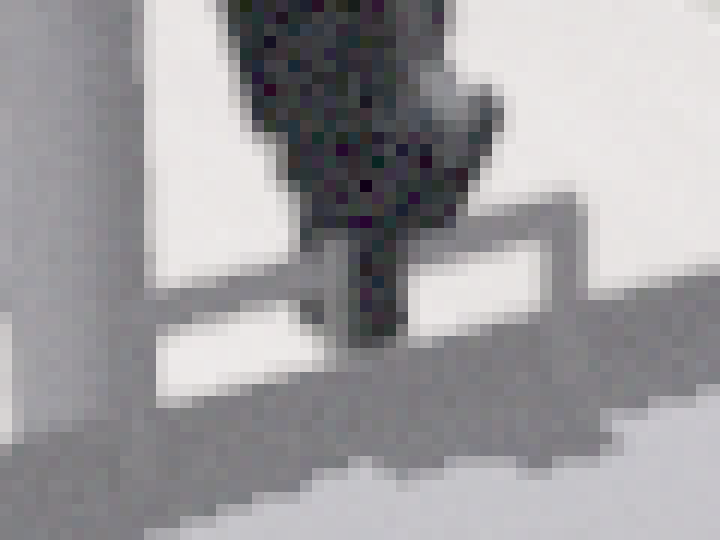

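The fingers now straddle the bar, with the tips about 22 mm below its axis, so the real z is about 24 mm above the reported value. Raising the lid along its arc.

```bash
python3 -m jog '[{"jaw":-1,"tx":0,"ty":-0.028,"tz":-0.09,"rx":0,"ry":0,"rz":0},{"jaw":-1,"tx":0,"ty":-0.059,"tz":-0.17,"rx":0,"ry":0,"rz":0},{"jaw":-1,"tx":0,"ty":-0.1,"tz":-0.25,"rx":0,"ry":0,"rz":0},{"jaw":-1,"tx":0,"ty":-0.143,"tz":-0.331,"rx":0,"ry":0,"rz":0},{"jaw":-1,"tx":0,"ty":-0.195,"tz":-0.405,"rx":0,"ry":0,"rz":0},{"jaw":-1,"tx":0,"ty":-0.249,"tz":-0.477,"rx":0,"ry":0,"rz":0},{"jaw":-1,"tx":0,"ty":-0.312,"tz":-0.543,"rx":0,"ry":0,"rz":0},{"jaw":-1,"tx":0,"ty":-0.377,"tz":-0.605,"rx":0,"ry":0,"rz":0},{"jaw":-1,"tx":0,"ty":-0.45,"tz":-0.66,"rx":0,"ry":0,"rz":0},{"jaw":-1,"tx":0,"ty":-0.523,"tz":-0.713,"rx":0,"ry":0,"rz":0}]'
```

```text
t: 15.45
tcp_pos: [550.0, 16.6, 272.8]
eef_rot: [3.128, 0.001, 3.036]
wrist_force: [2.3, 15.5, 2.7]
grip_width: 10.4
finger_force: 48.9
```

```bash
python3 -m jog '[{"jaw":-1,"tx":0,"ty":-0.051,"tz":-0.03,"rx":0,"ry":0,"rz":0},{"jaw":-1,"tx":0,"ty":-0.105,"tz":-0.058,"rx":0,"ry":0,"rz":0},{"jaw":-1,"tx":0,"ty":-0.157,"tz":-0.085,"rx":0,"ry":0,"rz":0},{"jaw":-1,"tx":0,"ty":-0.215,"tz":-0.107,"rx":0,"ry":0,"rz":0},{"jaw":-1,"tx":0,"ty":-0.271,"tz":-0.127,"rx":0,"ry":0,"rz":0},{"jaw":-1,"tx":0,"ty":-0.326,"tz":-0.144,"rx":0,"ry":0,"rz":0},{"jaw":-1,"tx":0,"ty":-0.326,"tz":-0.144,"rx":0,"ry":0,"rz":0},{"jaw":-1,"tx":0,"ty":-0.326,"tz":-0.144,"rx":0,"ry":0,"rz":0},{"jaw":-1,"tx":0,"ty":-0.326,"tz":-0.144,"rx":0,"ry":0,"rz":0},{"jaw":-1,"tx":0,"ty":-0.326,"tz":-0.144,"rx":0,"ry":0,"rz":0}]'
cat > lid.py <<'E'
from h import *
c=np.array([549.5,13.4]);a=-.105
X=np.array([np.cos(a),np.sin(a)]);Y=np.array([-np.sin(a),np.cos(a)])
for cam in ['side','top','side','top']:
    get_image(cam)
    for n in ['lid_handle','lid_hinge']:
        for r in spot_point(n,cam)[:2]:
            p=np.array(r['at']);y=Y@(p[:2]-c)+98;z=p[2]-166
            print(cam,n,round(r['confidence'],2),np.round([X@(p[:2]-c),y,z]),'deg',np.degrees(np.arctan2(z,y)-np.arctan2(46,175)).round(1))
s=state();p=s['tcp_pos'];y=Y@(p[:2]-c)+98;z=p[2]+24+22.5-166
print(s['t'],np.round(p,1),np.round([X@(p[:2]-c),y,z]),np.degrees(np.arctan2(z,y)-np.arctan2(46,175)).round(1),np.hypot(y,z))
E
python3 lid.py
```

```text
t: 16.45
tcp_pos: [544.8, -33.1, 297.9]
eef_rot: [3.131, 0.003, 3.037]
wrist_force: [-2.3, 10.3, 8.7]
grip_width: 10.3
finger_force: 49.2
side lid_handle 0.98 [ -0.  51. 170.] deg 58.5
side lid_hinge 0.77 [-1.  3. -2.] deg -43.5
side lid_hinge 0.68 [-230.  493. -168.] deg -33.5
top lid_handle 0.84 [  2.  51. 176.] deg 59.0
top lid_hinge 0.83 [ 1. -5. -2.] deg -172.2
side lid_handle 0.79 [ -1.  52. 169.] deg 58.0
side lid_handle 0.72 [ -76. -239.  -74.] deg -177.5
side lid_hinge 0.84 [-2.  2.  0.] deg -5.6
top lid_handle 0.67 [  0.  50. 174.] deg 59.1
17.05 [544.8 -33.1 297.9] [  0.  51. 178.] 59.2 185.62924189329024
```

```bash
python3 -m jog '[{"jaw":-1,"tx":0,"ty":-0.01,"tz":-0.004,"rx":0,"ry":0,"rz":0},{"jaw":-1,"tx":0,"ty":-0.027,"tz":-0.008,"rx":0,"ry":0,"rz":0},{"jaw":-1,"tx":0,"ty":-0.027,"tz":-0.008,"rx":0,"ry":0,"rz":0},{"jaw":-1,"tx":0,"ty":-0.027,"tz":-0.008,"rx":0,"ry":0,"rz":0},{"jaw":-1,"tx":0,"ty":-0.027,"tz":-0.008,"rx":0,"ry":0,"rz":0},{"jaw":-0.5,"tx":0,"ty":-0.027,"tz":-0.008,"rx":0,"ry":0,"rz":0},{"jaw":-0.5,"tx":0,"ty":-0.027,"tz":-0.008,"rx":0,"ry":0,"rz":0},{"jaw":-0.5,"tx":0,"ty":-0.027,"tz":-0.008,"rx":0,"ry":0,"rz":0},{"jaw":-0.5,"tx":0,"ty":-0.027,"tz":-0.008,"rx":0,"ry":0,"rz":0},{"jaw":-0.5,"tx":0,"ty":-0.027,"tz":-0.008,"rx":0,"ry":0,"rz":0}]'; python3 lid.py
```

```text
t: 18.05
tcp_pos: [543.7, -41.5, 294.8]
eef_rot: [3.141, -0.0, 3.035]
wrist_force: [0.1, 1.2, 1.5]
grip_width: 21.3
finger_force: 0.9
side lid_handle 0.56 [ -1.  50. 172.] deg 59.1
side lid_hinge 0.78 [-0.  4. -4.] deg -59.3
top lid_handle 0.92 [  0.  47. 175.] deg 60.3
top lid_hinge 0.66 [-0. -2. -3.] deg -139.2
top lid_hinge 0.2 [-181. -360. -169.] deg -169.6
side lid_handle 0.56 [ -1.  50. 174.] deg 59.2
side lid_hinge 0.82 [ 1.  4. -5.] deg -62.7
top lid_handle 0.71 [ -0.  48. 178.] deg 60.2
top lid_hinge 0.6 [ 2. -5. -2.] deg -177.1
18.65 [543.7 -41.5 294.8] [ -0.  43. 175.] 61.6 180.46906135605656
```

```bash
python3 -m jog '[{"jaw":-0.5,"tx":0,"ty":0.027,"tz":-0.05,"rx":0,"ry":0,"rz":0},{"jaw":-0.5,"tx":0,"ty":0.027,"tz":-0.2,"rx":0,"ry":0,"rz":0},{"jaw":-0.5,"tx":0,"ty":0.027,"tz":-0.4,"rx":0,"ry":0,"rz":0},{"jaw":-0.5,"tx":0,"ty":0.027,"tz":-0.55,"rx":0,"ry":0,"rz":0},{"jaw":-1,"tx":0,"ty":0.027,"tz":-0.6,"rx":0,"ry":0,"rz":0},{"jaw":-1,"tx":0,"ty":-0.2,"tz":-0.6,"rx":0,"ry":0,"rz":0},{"jaw":-1,"tx":0,"ty":-0.5,"tz":-0.6,"rx":0,"ry":0,"rz":0},{"jaw":-1,"tx":0,"ty":-0.8,"tz":-0.6,"rx":0,"ry":0,"rz":0},{"jaw":-1,"tx":0,"ty":-1,"tz":-0.6,"rx":0,"ry":0,"rz":0},{"jaw":-1,"tx":0,"ty":-1,"tz":-0.6,"rx":0,"ry":0,"rz":0}]'; python3 lid.py
python3 -m jog '[{"jaw":-1,"tx":0,"ty":-0.3,"tz":0,"rx":0,"ry":0,"rz":0},{"jaw":-1,"tx":0.1,"ty":-0.6,"tz":0,"rx":0,"ry":0,"rz":0},{"jaw":-1,"tx":0.1,"ty":-0.8,"tz":0,"rx":0,"ry":0,"rz":0},{"jaw":-1,"tx":0.1,"ty":-0.8,"tz":0.2,"rx":0,"ry":0,"rz":0},{"jaw":-1,"tx":0.1,"ty":-0.8,"tz":0.5,"rx":0,"ry":0,"rz":0},{"jaw":-1,"tx":0.1,"ty":-0.8,"tz":0.8,"rx":0,"ry":0,"rz":0},{"jaw":-1,"tx":0.1,"ty":-0.8,"tz":1,"rx":0,"ry":0,"rz":0},{"jaw":-1,"tx":0.1,"ty":-0.8,"tz":1,"rx":0,"ry":0,"rz":0},{"jaw":-1,"tx":0.1,"ty":-0.8,"tz":1,"rx":0,"ry":0,"rz":0},{"jaw":-1,"tx":0.1,"ty":-0.8,"tz":1,"rx":0,"ry":0,"rz":0}]'
```

```text
t: 19.65
tcp_pos: [526.9, -194.1, 383.3]
eef_rot: [-3.141, -0.003, 3.03]
wrist_force: [0.2, -0.2, 0.8]
grip_width: -0.1
finger_force: 0.0
side lid_handle 0.72 [ -1.  49. 171.] deg 59.2
side lid_hinge 0.87 [-0.  4. -2.] deg -41.0
top lid_handle 0.81 [  1.  46. 178.] deg 60.9
top lid_hinge 0.68 [-1. -4. -1.] deg -185.8
side lid_handle 0.63 [ -3.  50. 172.] deg 59.1
side lid_handle 0.34 [-232.  496. -168.] deg -33.4
side lid_hinge 0.66 [-0.  3.  0.] deg -10.2
top lid_handle 0.64 [  3.  49. 175.] deg 59.6
top lid_hinge 0.79 [-3. -4.  2.] deg 140.5
top lid_hinge 0.15 [  -3.   97. -168.] deg -74.7
20.25 [ 528.  -190.2  385.1] [  -0. -107.  266.] 97.2 286.27154829120207
t: 21.25
tcp_pos: [501.5, -309.4, 238.2]
eef_rot: [-3.139, 0.004, 3.036]
wrist_force: [-0.2, -0.4, 0.2]
grip_width: 0.2
finger_force: 0.0
```

```bash
python3 -m jog '[{"jaw":-1,"tx":0,"ty":0.09,"tz":0.3,"rx":0,"ry":0,"rz":0},{"jaw":-1,"tx":0,"ty":0.09,"tz":0.6,"rx":0,"ry":0,"rz":0},{"jaw":-1,"tx":0,"ty":0.09,"tz":0.8,"rx":0,"ry":0,"rz":0},{"jaw":-1,"tx":0,"ty":0.09,"tz":0.95,"rx":0,"ry":0,"rz":0},{"jaw":-1,"tx":0,"ty":0.09,"tz":0.95,"rx":0,"ry":0,"rz":0},{"jaw":-1,"tx":0,"ty":0.09,"tz":0.95,"rx":0,"ry":0,"rz":0},{"jaw":-1,"tx":0,"ty":0.09,"tz":0.95,"rx":0,"ry":0,"rz":0},{"jaw":-1,"tx":0,"ty":0.09,"tz":0.95,"rx":0,"ry":0,"rz":0},{"jaw":-1,"tx":0,"ty":0.09,"tz":0.95,"rx":0,"ry":0,"rz":0},{"jaw":-1,"tx":0,"ty":0.09,"tz":0.95,"rx":0,"ry":0,"rz":0}]'
python3 - <<'E'
from h import *
im=get_image('side');o=(250,190)
a=np.clip((im[190:340,250:450].astype(float)/255)**.6*290,0,255).astype(np.uint8)
a=cv2.resize(a,None,fx=4,fy=4,interpolation=cv2.INTER_CUBIC)
p=np.array(state()['tcp_pos'])
for d,col in [(0,(255,0,0)),(24,(0,255,0))]:
    q=((proj('side',[p+[0,0,d]])[0]-o+.5)*4).astype(int);cv2.circle(a,tuple(int(v) for v in q),5,col,1);print(q)
cv2.imwrite('pics/l6.png',a[...,::-1]);print(p)
E
```

```text
t: 22.25
tcp_pos: [502.0, -295.3, 93.4]
eef_rot: [-3.141, 0.001, 3.035]
wrist_force: [-0.5, -0.3, -0.4]
grip_width: 0.0
finger_force: 0.0
[289 325]
[291 297]
[ 501.85976046 -295.18451544   93.0610152 ]
```

View pics/l6.png

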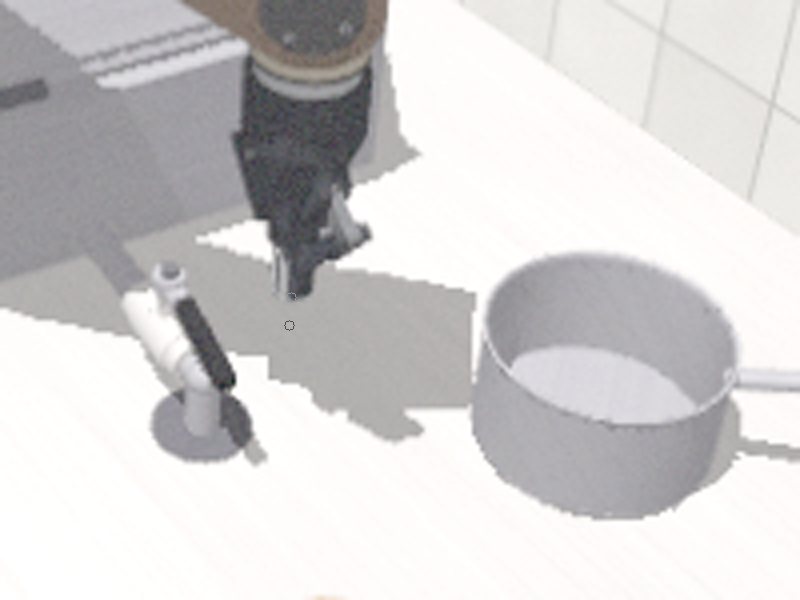

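The shut tip at (293,297) lies on the +24 mm marker, so the z offset holds. It stands beside the lever, on the +x side. I'll go down and push the lever clockwise.

```bash
python3 -m jog '[{"jaw":-1,"tx":0,"ty":0,"tz":0.15,"rx":0,"ry":0,"rz":0},{"jaw":-1,"tx":0,"ty":0,"tz":0.25,"rx":0,"ry":0,"rz":0},{"jaw":-1,"tx":0.13,"ty":0,"tz":0.25,"rx":0,"ry":0,"rz":0},{"jaw":-1,"tx":0.25,"ty":0,"tz":0.25,"rx":0,"ry":0,"rz":0},{"jaw":-1,"tx":0.34,"ty":0,"tz":0.25,"rx":0,"ry":0,"rz":0},{"jaw":-1,"tx":0.42,"ty":0.01,"tz":0.25,"rx":0,"ry":0,"rz":0},{"jaw":-1,"tx":0.52,"ty":0.045,"tz":0.25,"rx":0,"ry":0,"rz":0},{"jaw":-1,"tx":0.61,"ty":0.09,"tz":0.25,"rx":0,"ry":0,"rz":0},{"jaw":-1,"tx":0.68,"ty":0.16,"tz":0.25,"rx":0,"ry":0,"rz":0},{"jaw":-1,"tx":0.73,"ty":0.22,"tz":0.25,"rx":0,"ry":0,"rz":0}]'
python3 - <<'E'
from h import *
for c in ['side','top']:
    get_image(c);print([(np.round(x['at']).tolist(),round(x['confidence'],2)) for x in spot_point('lever_end',c)[:2]])
print(state()['tcp_pos'],state()['wrist_force'])
E
```

```text
t: 23.3
tcp_pos: [397.7, -252.2, 56.3]
eef_rot: [-3.137, 0.006, 3.035]
wrist_force: [4.0, -3.8, 0.2]
grip_width: -0.5
finger_force: 2.1
[([368.0, -238.0, 90.0], 0.5)]
[]
[ 396.08015218 -250.77372979   55.20496719] [ 0.4852918  -0.71852681  0.70915029]
```

```bash
python3 -m jog '[{"jaw":-1,"tx":0.03,"ty":0.04,"tz":0,"rx":0,"ry":0,"rz":0},{"jaw":-1,"tx":0.05,"ty":0.08,"tz":0,"rx":0,"ry":0,"rz":0},{"jaw":-1,"tx":0.06,"ty":0.11,"tz":0,"rx":0,"ry":0,"rz":0},{"jaw":-1,"tx":0.07,"ty":0.135,"tz":0,"rx":0,"ry":0,"rz":0},{"jaw":-1,"tx":0.07,"ty":0.15,"tz":0,"rx":0,"ry":0,"rz":0},{"jaw":-1,"tx":0.07,"ty":0.16,"tz":0,"rx":0,"ry":0,"rz":0},{"jaw":-1,"tx":0.07,"ty":0.165,"tz":0,"rx":0,"ry":0,"rz":0},{"jaw":-1,"tx":0.07,"ty":0.165,"tz":0,"rx":0,"ry":0,"rz":0},{"jaw":-1,"tx":0.07,"ty":0.165,"tz":0,"rx":0,"ry":0,"rz":0},{"jaw":-1,"tx":0.07,"ty":0.165,"tz":0,"rx":0,"ry":0,"rz":0}]'
python3 - <<'E'
from h import *
for c in ['side','top']:
    get_image(c);print([(np.round(x['at']).tolist(),round(x['confidence'],2)) for x in spot_point('lever_end',c)[:2]])
print(state()['tcp_pos'],state()['wrist_force'])
E
```

```text
t: 24.5
tcp_pos: [388.0, -227.2, 55.3]
eef_rot: [-3.136, -0.0, 3.037]
wrist_force: [-0.8, -10.3, -0.3]
grip_width: 0.1
finger_force: 5.2
[([364.0, -205.0, 90.0], 0.65)]
[([542.0, -37.0, 340.0], 0.7)]
[ 388.01158678 -227.15527757   55.27665444] [ -0.84538483 -11.12981593  -0.33410059]
```

```bash
python3 -m jog '[{"jaw":-1,"tx":0,"ty":0.01,"tz":0,"rx":0,"ry":0,"rz":0},{"jaw":-1,"tx":0,"ty":0.02,"tz":0,"rx":0,"ry":0,"rz":0},{"jaw":-1,"tx":0,"ty":0.025,"tz":0,"rx":0,"ry":0,"rz":0},{"jaw":-1,"tx":0,"ty":0.025,"tz":0,"rx":0,"ry":0,"rz":0},{"jaw":-1,"tx":0,"ty":0.025,"tz":0,"rx":0,"ry":0,"rz":0},{"jaw":-1,"tx":0,"ty":0.025,"tz":0,"rx":0,"ry":0,"rz":0},{"jaw":-1,"tx":0,"ty":0.025,"tz":0,"rx":0,"ry":0,"rz":0},{"jaw":-1,"tx":0,"ty":0.025,"tz":0,"rx":0,"ry":0,"rz":0},{"jaw":-1,"tx":0,"ty":0.025,"tz":0,"rx":0,"ry":0,"rz":0},{"jaw":-1,"tx":0,"ty":0.025,"tz":0,"rx":0,"ry":0,"rz":0}]'
python3 -m jog '[{"jaw":-1,"tx":0,"ty":-0.05,"tz":0,"rx":0,"ry":0,"rz":0},{"jaw":-1,"tx":0,"ty":-0.15,"tz":0,"rx":0,"ry":0,"rz":0},{"jaw":-1,"tx":0,"ty":-0.3,"tz":0,"rx":0,"ry":0,"rz":0},{"jaw":-1,"tx":0,"ty":-0.3,"tz":-0.2,"rx":0,"ry":0,"rz":0},{"jaw":-1,"tx":0,"ty":-0.3,"tz":-0.5,"rx":0,"ry":0,"rz":0},{"jaw":-1,"tx":0,"ty":-0.3,"tz":-0.8,"rx":0,"ry":0,"rz":0},{"jaw":-1,"tx":0,"ty":-0.3,"tz":-1,"rx":0,"ry":0,"rz":0},{"jaw":-1,"tx":0,"ty":-0.3,"tz":-1,"rx":0,"ry":0,"rz":0},{"jaw":-1,"tx":0,"ty":-0.3,"tz":-1,"rx":0,"ry":0,"rz":0},{"jaw":-1,"tx":0,"ty":-0.3,"tz":-1,"rx":0,"ry":0,"rz":0}]'
python3 - <<'E'
from h import *
for n in ['lever_pivot','lever_end']:
  for c in ['side','top']:
    get_image(c);print(n,[(np.round(x['at']).tolist(),round(x['confidence'],2)) for x in spot_point(n,c)[:2]])
E
```

```text
t: 25.7
tcp_pos: [388.1, -227.1, 55.5]
eef_rot: [-3.128, 0.0, 3.039]
wrist_force: [-2.8, -21.6, -5.3]
grip_width: -0.2
finger_force: 10.7
t: 26.7
tcp_pos: [383.0, -264.7, 202.6]
eef_rot: [3.138, -0.004, 3.036]
wrist_force: [-0.8, 0.6, 0.1]
grip_width: 0.1
finger_force: 0.0
lever_pivot [([465.0, -214.0, 90.0], 0.68), ([366.0, -207.0, 91.0], 0.19)]
lever_pivot [([464.0, -215.0, 88.0], 0.5)]
lever_end [([364.0, -205.0, 92.0], 0.72), ([553.0, 9.0, -1.0], 0.2)]
lever_end [([367.0, -203.0, 94.0], 0.66)]
```

The lever is against its stop: the force doubled with no motion, and its end is at (365.5,-204), where shut should be. Next I'll fly over the lid to the far side of the spout.

```bash
python3 -m jog '[{"jaw":-1,"tx":0,"ty":0,"tz":-0.25,"rx":0,"ry":0,"rz":0},{"jaw":-1,"tx":0,"ty":0,"tz":-0.5,"rx":0,"ry":0,"rz":0},{"jaw":-1,"tx":0,"ty":0,"tz":-0.75,"rx":0,"ry":0,"rz":0},{"jaw":-1,"tx":0,"ty":0,"tz":-1,"rx":0,"ry":0,"rz":0},{"jaw":-1,"tx":-0.1,"ty":0.1,"tz":-1,"rx":0,"ry":0,"rz":0},{"jaw":-1,"tx":-0.3,"ty":0.3,"tz":-1,"rx":0,"ry":0,"rz":0},{"jaw":-1,"tx":-0.3,"ty":0.3,"tz":-1,"rx":0,"ry":0,"rz":0},{"jaw":-1,"tx":-0.3,"ty":0.3,"tz":-1,"rx":0,"ry":0,"rz":0},{"jaw":-1,"tx":-0.3,"ty":0.3,"tz":-1,"rx":0,"ry":0,"rz":0},{"jaw":-1,"tx":-0.3,"ty":0.3,"tz":-1,"rx":0,"ry":0,"rz":0}]'
python3 -m jog '[{"jaw":-1,"tx":0,"ty":0,"tz":-0.15,"rx":0,"ry":0,"rz":0},{"jaw":-1,"tx":0,"ty":0.1,"tz":-0.27,"rx":0,"ry":0,"rz":0},{"jaw":-1,"tx":-0.1,"ty":0.3,"tz":-0.27,"rx":0,"ry":0,"rz":0},{"jaw":-1,"tx":-0.2,"ty":0.5,"tz":-0.27,"rx":0,"ry":0,"rz":0},{"jaw":-1,"tx":-0.3,"ty":0.7,"tz":-0.27,"rx":0,"ry":0,"rz":0},{"jaw":-1,"tx":-0.4,"ty":0.9,"tz":-0.27,"rx":0,"ry":0,"rz":0},{"jaw":-1,"tx":-0.4,"ty":1,"tz":-0.27,"rx":0,"ry":0,"rz":0},{"jaw":-1,"tx":-0.4,"ty":1,"tz":-0.27,"rx":0,"ry":0,"rz":0},{"jaw":-1,"tx":-0.4,"ty":1,"tz":-0.27,"rx":0,"ry":0,"rz":0},{"jaw":-1,"tx":-0.4,"ty":1,"tz":-0.27,"rx":0,"ry":0,"rz":0}]'
```

```text
t: 28.1
tcp_pos: [433.0, -226.5, 354.8]
eef_rot: [-3.142, -0.0, 3.034]
wrist_force: [0.0, 0.9, -0.0]
grip_width: 0.1
finger_force: 0.0
t: 29.1
tcp_pos: [508.6, -84.3, 395.6]
eef_rot: [-3.141, 0.0, 3.034]
wrist_force: [-0.3, -0.4, 0.0]
grip_width: -0.4
finger_force: 0.0
```

```bash
python3 -m jog '[{"jaw":-1,"tx":-0.1,"ty":0.2,"tz":0,"rx":0,"ry":0,"rz":0},{"jaw":-1,"tx":-0.2,"ty":0.4,"tz":0,"rx":0,"ry":0,"rz":0},{"jaw":-1,"tx":-0.3,"ty":0.6,"tz":0,"rx":0,"ry":0,"rz":0},{"jaw":-1,"tx":-0.4,"ty":0.8,"tz":0,"rx":0,"ry":0,"rz":0},{"jaw":-1,"tx":-0.4,"ty":1,"tz":0,"rx":0,"ry":0,"rz":0},{"jaw":-1,"tx":-0.4,"ty":1,"tz":0,"rx":0,"ry":0,"rz":0},{"jaw":-1,"tx":-0.4,"ty":1,"tz":0,"rx":0,"ry":0,"rz":0},{"jaw":-1,"tx":-0.4,"ty":1,"tz":0,"rx":0,"ry":0,"rz":0},{"jaw":-1,"tx":-0.4,"ty":1,"tz":0,"rx":0,"ry":0,"rz":0},{"jaw":-1,"tx":-0.4,"ty":1,"tz":0,"rx":0,"ry":0,"rz":0}]'
python3 -m jog '[{"jaw":-1,"tx":-0.1,"ty":0.2,"tz":0,"rx":0,"ry":0,"rz":0},{"jaw":-1,"tx":-0.2,"ty":0.4,"tz":0,"rx":0,"ry":0,"rz":0},{"jaw":-1,"tx":-0.3,"ty":0.6,"tz":0,"rx":0,"ry":0,"rz":0},{"jaw":-1,"tx":-0.45,"ty":0.8,"tz":0,"rx":0,"ry":0,"rz":0},{"jaw":-1,"tx":-0.45,"ty":1,"tz":0,"rx":0,"ry":0,"rz":0},{"jaw":-1,"tx":-0.45,"ty":1,"tz":0,"rx":0,"ry":0,"rz":0},{"jaw":-1,"tx":-0.45,"ty":1,"tz":0,"rx":0,"ry":0,"rz":0},{"jaw":-1,"tx":-0.45,"ty":1,"tz":0,"rx":0,"ry":0,"rz":0},{"jaw":-1,"tx":-0.45,"ty":1,"tz":0,"rx":0,"ry":0,"rz":0},{"jaw":-1,"tx":-0.45,"ty":1,"tz":0,"rx":0,"ry":0,"rz":0}]'
python3 -m jog '[{"jaw":-1,"tx":0,"ty":0.2,"tz":0,"rx":0,"ry":0,"rz":0},{"jaw":-1,"tx":0,"ty":0.4,"tz":0,"rx":0,"ry":0,"rz":0},{"jaw":-1,"tx":-0.1,"ty":0.56,"tz":0,"rx":0,"ry":0,"rz":0},{"jaw":-1,"tx":-0.1,"ty":0.56,"tz":0.2,"rx":0,"ry":0,"rz":0},{"jaw":-1,"tx":-0.1,"ty":0.56,"tz":0.45,"rx":0,"ry":0,"rz":0},{"jaw":-1,"tx":-0.1,"ty":0.56,"tz":0.7,"rx":0,"ry":0,"rz":0},{"jaw":-1,"tx":-0.1,"ty":0.56,"tz":0.9,"rx":0,"ry":0,"rz":0},{"jaw":-1,"tx":-0.1,"ty":0.56,"tz":1,"rx":0,"ry":0,"rz":0},{"jaw":-1,"tx":-0.1,"ty":0.56,"tz":1,"rx":0,"ry":0,"rz":0},{"jaw":-1,"tx":-0.1,"ty":0.56,"tz":1,"rx":0,"ry":0,"rz":0}]'
python3 - <<'E'
from h import *
get_image('side')
for n in ['spout_grip','spout_mouth']: print(n,[(np.round(x['at']).tolist(),round(x['confidence'],2)) for x in spot_point(n,'side')[:2]])
p=state()['tcp_pos'];d=p[:2]-np.array([549.5,13.4]);print(p,d@[.9945,-.1048],d@[.1048,.9945])
E
```

```text
t: 30.1
tcp_pos: [584.6, 58.6, 395.7]
eef_rot: [-3.141, 0.0, 3.034]
wrist_force: [-0.3, 0.1, -0.9]
grip_width: -0.1
finger_force: 0.0
t: 31.1
tcp_pos: [667.7, 200.7, 396.0]
eef_rot: [3.142, 0.001, 3.034]
wrist_force: [-0.4, -0.2, 0.7]
grip_width: -0.2
finger_force: 0.0
t: 32.1
tcp_pos: [692.2, 283.5, 247.3]
eef_rot: [3.141, 0.002, 3.035]
wrist_force: [-0.3, 0.1, 0.3]
grip_width: -0.2
finger_force: 0.0
spout_grip [([706.0, 214.0, 272.0], 0.92), ([561.0, 243.0, 274.0], 0.44)]
spout_mouth [([755.0, 210.0, 236.0], 0.7)]
[692.73130125 283.89048814 248.93540333] 114.09612593149923 284.01343082521515
```

```bash
python3 -m jog '[{"jaw":-1,"tx":0.05,"ty":0,"tz":0.1,"rx":0,"ry":0,"rz":0},{"jaw":-1,"tx":0.087,"ty":-0.05,"tz":0.14,"rx":0,"ry":0,"rz":0},{"jaw":-1,"tx":0.087,"ty":-0.16,"tz":0.14,"rx":0,"ry":0,"rz":0},{"jaw":-1,"tx":0.087,"ty":-0.26,"tz":0.14,"rx":0,"ry":0,"rz":0},{"jaw":-1,"tx":0.087,"ty":-0.38,"tz":0.14,"rx":0,"ry":0,"rz":0},{"jaw":-1,"tx":0.087,"ty":-0.493,"tz":0.14,"rx":0,"ry":0,"rz":0},{"jaw":-1,"tx":0.113,"ty":-0.607,"tz":0.14,"rx":0,"ry":0,"rz":0},{"jaw":-1,"tx":0.16,"ty":-0.717,"tz":0.14,"rx":0,"ry":0,"rz":0},{"jaw":-1,"tx":0.22,"ty":-0.82,"tz":0.14,"rx":0,"ry":0,"rz":0},{"jaw":-1,"tx":0.293,"ty":-0.909,"tz":0.14,"rx":0,"ry":0,"rz":0}]'
python3 - <<'E'
from h import *
get_image('side')
for n in ['spout_grip','spout_mouth']: print(n,[(np.round(x['at']).tolist(),round(x['confidence'],2)) for x in spot_point(n,'side')[:2]])
p=state()['tcp_pos'];d=p[:2]-np.array([549.5,13.4]);print(p,d@[.9945,-.1048],d@[.1048,.9945])
E
```

```text
t: 33.25
tcp_pos: [633.5, 151.2, 224.9]
eef_rot: [3.141, 0.002, 3.035]
wrist_force: [1.9, 4.0, -0.9]
grip_width: -0.1
finger_force: 1.6
spout_grip [([627.0, 109.0, 274.0], 0.81)]
spout_mouth []
[633.24133969 150.52112377 224.98444563] 68.91046855040383 145.1430499857666
```

```bash
python3 -m jog '[{"jaw":-1,"tx":0.045,"ty":-0.04,"tz":0,"rx":0,"ry":0,"rz":0},{"jaw":-1,"tx":0.087,"ty":-0.08,"tz":0,"rx":0,"ry":0,"rz":0},{"jaw":-1,"tx":0.14,"ty":-0.115,"tz":0,"rx":0,"ry":0,"rz":0},{"jaw":-1,"tx":0.193,"ty":-0.147,"tz":0,"rx":0,"ry":0,"rz":0},{"jaw":-1,"tx":0.25,"ty":-0.175,"tz":0,"rx":0,"ry":0,"rz":0},{"jaw":-1,"tx":0.307,"ty":-0.2,"tz":0,"rx":0,"ry":0,"rz":0},{"jaw":-1,"tx":0.36,"ty":-0.21,"tz":0,"rx":0,"ry":0,"rz":0},{"jaw":-1,"tx":0.4,"ty":-0.21,"tz":0,"rx":0,"ry":0,"rz":0},{"jaw":-1,"tx":0.4,"ty":-0.21,"tz":0,"rx":0,"ry":0,"rz":0},{"jaw":-1,"tx":0.4,"ty":-0.21,"tz":0,"rx":0,"ry":0,"rz":0}]'
python3 - <<'E'
from h import *
get_image('side')
for n in ['spout_grip','spout_mouth']: print(n,[(np.round(x['at']).tolist(),round(x['confidence'],2)) for x in spot_point(n,'side')[:2]])
E
python3 -m jog '[{"jaw":-1,"tx":-0.1,"ty":0,"tz":0,"rx":0,"ry":0,"rz":0},{"jaw":-1,"tx":-0.3,"ty":0.1,"tz":0,"rx":0,"ry":0,"rz":0},{"jaw":-1,"tx":-0.3,"ty":0.15,"tz":-0.2,"rx":0,"ry":0,"rz":0},{"jaw":-1,"tx":-0.3,"ty":0.15,"tz":-0.5,"rx":0,"ry":0,"rz":0},{"jaw":-1,"tx":-0.3,"ty":0.15,"tz":-0.8,"rx":0,"ry":0,"rz":0},{"jaw":-1,"tx":-0.3,"ty":0.3,"tz":-1,"rx":0,"ry":0,"rz":0},{"jaw":-1,"tx":-0.3,"ty":0.5,"tz":-1,"rx":0,"ry":0,"rz":0},{"jaw":-1,"tx":-0.3,"ty":0.7,"tz":-1,"rx":0,"ry":0,"rz":0},{"jaw":-1,"tx":-0.3,"ty":1,"tz":-1,"rx":0,"ry":0,"rz":0},{"jaw":-1,"tx":-0.3,"ty":1,"tz":-1,"rx":0,"ry":0,"rz":0}]'
python3 lid.py
python3 - <<'E'
from h import *
out=[]
for c in ['side','top']:
    im=get_image(c)
    for n in ['spout_mouth','lever_end','saucepan','glass_dish','wooden_spoon']: print(c,n,[(np.round(x['at']).tolist(),round(x['confidence'],2)) for x in spot_point(n,c)[:2]])
    out.append(cv2.resize(im,(400,300)))
cv2.imwrite('pics/end.png',np.hstack(out)[...,::-1])
E
```

```text
t: 34.4
tcp_pos: [569.6, 127.5, 224.3]
eef_rot: [-3.141, -0.002, 3.035]
wrist_force: [0.2, 0.3, -0.1]
grip_width: 0.1
finger_force: 0.0
spout_grip [([543.0, 90.0, 270.0], 0.6)]
spout_mouth []
t: 35.55
tcp_pos: [630.4, 276.6, 373.2]
eef_rot: [3.141, -0.002, 3.04]
wrist_force: [0.3, -1.1, -0.7]
grip_width: 0.3
finger_force: 0.0
side lid_handle 0.71 [ -3.  50. 170.] deg 59.0
side lid_hinge 0.65 [ 0.  6. -2.] deg -31.5
top lid_handle 0.6 [  -1.   97. -170.] deg -75.0
top lid_hinge 0.59 [-5. -4.  0.] deg 162.3
side lid_handle 0.87 [ -2.  50. 173.] deg 59.1
side lid_hinge 0.78 [-1.  4. -4.] deg -58.0
side lid_hinge 0.54 [-187. -363. -164.] deg -170.4
top lid_handle 0.75 [ -59. -140.  -76.] deg -166.2
top lid_handle 0.73 [  3.  46. 176.] deg 60.7
top lid_hinge 0.96 [ 2. -4.  1.] deg 145.3
top lid_hinge 0.3 [-14. 123.  73.] deg 16.0
36.15 [631.1 271.6 374.7] [ 54. 363. 255.] 20.4 443.99402696072156
side spout_mouth [([466.0, -214.0, 90.0], 0.36)]
side lever_end [([364.0, -207.0, 91.0], 0.66)]
side saucepan [([673.0, -409.0, 2.0], 0.73)]
side glass_dish [([364.0, 433.0, -1.0], 0.94), ([540.0, -83.0, 161.0], 0.3)]
side wooden_spoon [([317.0, -425.0, -1.0], 0.85)]
top spout_mouth [([538.0, 39.0, 237.0], 0.85)]
top lever_end [([365.0, -205.0, 92.0], 0.66)]
top saucepan [([672.0, -406.0, 3.0], 0.9)]
top glass_dish [([364.0, 434.0, 0.0], 0.7)]
top wooden_spoon [([318.0, -423.0, -1.0], 0.96)]
```

View pics/end.png

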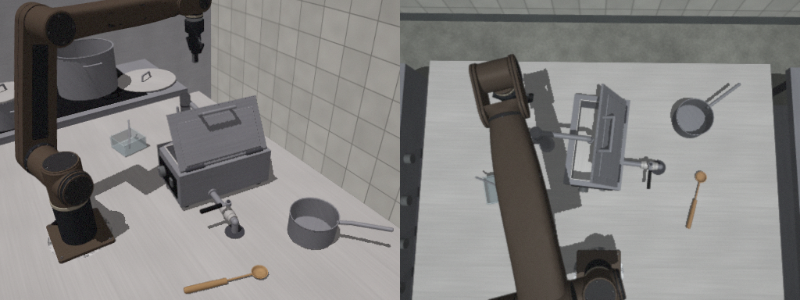

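The final picture shows the lid standing at about 60° and the lever square across its pipe, at (212,208) in the left half. In the right half the spout runs over the open well at about (585,135). The arm is clear, and the pan, dish and spoon have not moved.

```bash
python3 -c "
from bench import *
print(sign_off())"
```

```text
the job is handed in; nothing more can be done
None
```

The job is handed in: spout swung clear, lid raised to about 60°, drain lever turned shut against its stop, then spout swung back over the open well; the pan, dish and spoon did not move, and it took about 36 s.

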